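# Lift a failed resin print off the build plate and tip it into the reject basket

### The job

One of the two flat resin prints on the aluminium build plate has failed: a corner of it is missing. The resin is still sticky, so without touching either print with the gripper, slide the red-handled lifter under the failed print, lift it off the plate and tip it into the wire reject basket; then lay the lifter back flat on its blue pad, lying straight along it. Leave the good print, the bottle, the jar and the brush where they are.

Things in the scene. Friction and masses are not known exactly. Their poses are not given: they have to be found in the camera images.
- failed_print: Failed print: teal panel 85 mm (x) by 90 mm (y), its +x +y corner (37 by 40 mm) broken off. 5 mm thick, on two runners 10 mm high, 7 mm wide along its y edges (the +y one only 48 mm long, at the -x end): a tunnel 76 mm wide, 10 mm high runs under it along x, open at both ends. x points roughly away from the robot. Top ribs reach 18 mm. 55 g. Origin: underside of the runners, centre of the outline.
- good_print: The good print: the same teal panel, whole (85 by 90 mm, the same runners and tunnel). It must stay where it is. Origin: centre of its underside; x roughly away from the robot.
- plate: Aluminium build plate, fixed, 170 mm (x) by 310 mm (y), 8 mm thick, on which the two prints stand side by side along its y. Origin: centre of its underside.
- lifter: Print lifter: loose cranked spatula 200 mm long, 140 g. x forward to the blade, z up. Origin: level with the blade's underside, below the handle's middle. A 26 mm wide neck rises backward from the blade's rear (x = 75, z = 2 mm) to the handle (x = 45, z = 36 mm) and stops a print from sliding back past x = 72 mm. A foot under the handle's rear end (x = -46 mm) keeps it level when laid down.
- lifter_grip (a point): Middle of the lifter's red handle, 42 mm above the lifter's origin; grip it here across its 22 mm width (y). The handle runs from x = -55 to 50 mm and z = 30 to 54 mm in the lifter's frame.
- lifter_tip (a point): Middle of the blade's front edge, on its underside, 150 mm ahead of the lifter's origin. The steel blade is 58 mm wide, 3 mm thick and flat, from x = 75 to 150 mm, z = 0 to 3 mm in the lifter's frame.
- lifter_middle (a point): Point halfway along the lifter, 50 mm ahead of its origin, at the level of the blade's underside.
- rest_pad: Blue rest pad of the lifter, fixed, 240 mm (x) by 110 mm (y), 6 mm thick. At the start the lifter lies along it, its middle near the pad's middle. Origin: centre of its underside.
- basket: Steel wire reject basket with a red tag on its -x side, fixed, open on top: outside 210 mm (x) by 180 mm (y), 70 mm high, walls and floor 5 mm thick. Origin: centre of its underside.
- resin_bottle: Bystander: black bottle, 68 mm across, 170 mm high. Origin: centre of its underside.
- wax_jar: Bystander: squat white jar with a red lid, 72 mm across, 85 mm high. Origin: centre of its underside.
- brush: Bystander: brush 160 mm long, lying just beyond the plate. Origin: its middle, at the underside.
Things that resemble listed ones, but are neither listed nor needed, are in the scene too. Leave any yellow look-alike of the lifter alone.

How it is judged:
On the way, in this order (a step that is already met when the one before it is completed fails the run):
1. the failed print is carried on the lifter, at least 30 mm above the plate (z of failed_print in the frame of plate above 0.038 m and contact force between lifter and failed_print above 0.15 N), for 0.2 s.
2. the failed print lies in the basket (x of failed_print in the frame of basket between -0.1 and 0.1 m and y of failed_print in the frame of basket between -0.085 and 0.085 m and z of failed_print in the frame of basket between -0.005 and 0.06 m and linear speed of failed_print below 0.05 m/s), for 0.2 s.
At the end, for the whole second after the job is handed in: Failed print at rest in the basket (origin within 100 mm in x, 85 mm in y, under 60 mm up). Lifter at rest on the pad: flat within 0.12 rad, its middle within 50 mm along and 40 mm across of the pad's, along it within 0.35 rad either way round. Good print within 15 mm of its start (x of failed_print in the frame of basket between -0.1 and 0.1 m and y of failed_print in the frame of basket between -0.085 and 0.085 m and z of failed_print in the frame of basket between -0.005 and 0.06 m and linear speed of each of failed_print, lifter below 0.03 m/s and contact force between failed_print and lifter below 0.05 N and x of lifter_middle in the frame of rest_pad between -0.05 and 0.05 m and y of lifter_middle in the frame of rest_pad between -0.04 and 0.04 m and z of lifter_middle in the frame of rest_pad below 0.012 m and angle between lifter's own z axis and vertical below 0.12 rad and angle between the x axis of lifter and the x axis of rest_pad, either way round below 0.35 rad and distance of good_print from where it was at the start of the episode below 0.015 m); the robot touches nothing.
It fails at once if the robot touches a print (contact force between any of the fingers, the arm and failed_print above 0.5 N or contact force between any of the fingers, the arm and good_print above 0.5 N).
It fails at once if the good print is moved more than 15 mm (distance of good_print from where it was at the start of the episode above 0.015 m).
It fails at once if the bottle, the jar or the brush is moved more than 30 mm (distance of any of resin_bottle, wax_jar, brush from where it was at the start of the episode above 0.03 m).
It also fails if it takes over 58 s, if anything falls off the work surface, if the arm or the gripper's body presses on something with over 40 N, if the wrist force passes 120 N, or if a joint passes its speed limit or range.

### The arm

A 6-joint arm with a two-finger parallel gripper is mounted at the origin on the work surface. World frame = base frame: x ahead of the robot, y to its left, z up, the work surface at z = 0. Lengths are in m, angles in rad, forces in N, time in s.
With the tool pointing down it reaches from about 0.35 to 0.775 m from the base axis. Payload 5.5 kg.
Tool frame: the origin (TCP) lies between the finger pads; the fingertips stand 19 mm ahead of it and the grasp point (between the pads) is the TCP; z points along the fingers, y is the line along which they close (so a half turn about z gives the same grasp; the last joint's range is limited). The gripper opens to 85 mm and grips with 20 to 120 N. Pads are 22 mm wide; open, the fingers measure 114 mm over their backs; the gripper's body (76 mm by 85 mm) begins 54 mm behind the grasp point. The pads swing forward as they close: fully open they stand 13 mm farther back than shut.
Start: joints at [1.078, 0.313, 0.046, 1.304, 0, 1.431], TCP at [0.199, 0.54, 0.25] pointing down, gripper open.
Joint ranges: [-2.76, 2.76], [-0.86, 1.69], [-1.03, 1.26], [-2.2, 2.34], [-1.47, 1.5], [-3.14, 3.14]. Speed limits (rad/s): [2.57, 2.57, 3.14, 3.14, 3.14, 3.14].

### API

Orientations are given as a unit quaternion [w, x, y, z].
In Python, from workcell import env gives the robot as it stands.
- The arm moves only by the shell command python3 -m pendant 'ROWS' [FORCE]. ROWS is JSON, a list of rows, each an object with "travel": the shift along the tool's x, y, z scaled (see below), a list of three; "rot": the turn, a rotation vector about the tool's x, y, z scaled (see below), a list of three; "fingers": the opening, from -1 (shut) to 1 (fully open). In form: [{"travel": [dx, dy, dz], "rot": [wx, wy, wz], "fingers": fingers}, ...]. A call has 1 to 10 rows; each row is the pose to reach, as a shift and turn from the pose commanded when the call began, along the tool's axes at that moment; what a row does not reach only later rows make up. The controller multiplies each number of a shift by 0.12 m and each number of a turn by 60 degrees. A row lasts 1/10 s, in which the tool goes at most 50 mm and 8.59 degrees, less where a joint would pass 70% of its speed; a pose out of reach is approached as far as the arm can. A call with a number of a shift or a turn outside -1 to 1 is refused whole. A call with a gripper value outside its range is refused whole. The fingers move at their own pace and stop on an object; FORCE is the grip in N (left out, the last holds). Time passes only in rows, so rows that repeat a pose let the fingers close. It gives the time, the measured TCP pose, the force, the opening and the grip force at its end, in the units of the state.
- env.get_state(): the state, without advancing time (a new reading comes with each control period).
- env.read_camera(name): name is "scene" or "side" or "wrist"; returns (picture, depth): 384x512x3 uint8, blue, green, red; 384x512 float32, m along the optical axis (not along the pixel's ray), 0 where there is no reading.
- env.camera_model(name): a dict with "fovy" (degrees; the focal length in pixels is half the picture's height over the tangent of half this angle, whatever the lens; pixels are square), "cx", "cy" (the principal point, pixels), "rvec" (rotation vector, rad) and "tvec" (3), from world to camera coordinates, as OpenCV has them; the wrist camera has in their place "T_tool_cam" (4x4, takes a point from camera to tool coordinates, whose origin is the TCP and whose axes are the flange's). Camera axes: x right, y down, z forward; pixel columns grow to the right and rows downward; lengths in m; the calibration is good to about 2 mm. A picture is of the moment at which its call begins: read the wrist's pose just before it. camera_model takes no time and is no camera call.
- env.hand_in(): hands the job in; it is judged then, once.
Trained networks look in the newest picture that a camera, given by its name, has taken for a name from the list of things; names that differ only in an ending like _2 or _b are one class to them, and where a whole thing is asked for, a point or a joint stands for the part that bears it (a point fixed in the world has none). Each returns a list of dicts, best first, with "conf" (0 to 1); they miss things now and then, are a little off and sometimes report something else, mostly with a low value. They report only what shows in the picture. A call takes as long as a camera call. They do not tell look-alikes from the thing itself.
- env.outline_of(camera, target): "mask" (384x512 bool, what is visible of it) and "xy" ([column, row] in pixels, amid what is visible of it).
The state is a dict: "clock": time; "joint_pos": joint angles; "qvel": joint speeds; "tau": joint torques, N m; "tcp_pos": TCP position; "orientation": TCP orientation; "wrist_force": force on the tool from outside, world axes, zero at the start; "ft_torque": the same for the moment, N m; "finger_gap": finger opening in m; "grip_force": force on a finger pad.
Only numpy, scipy, OpenCV 4.12 (cv2) and the standard library are available. Lean on these libraries where they do the work, as an engineer would, in place of code of your own. Each camera call takes 0.05 s, during which the arm holds its last target. There are 200 camera calls.

## Working session

There is one attempt and no reset: what is moved stays moved. The work goes in short steps, Python scripts to look and compute and a shell command to move; the robot and the scene stay as the last step left them, time stands still between calls to the robot, and variables do not carry over. Pictures are saved under pics/ and viewed, at most 10 in all, crops included, and the job is handed in when it is done.

```bash
mkdir -p pics; ls; cat > h.py <<'E'
import numpy as np, cv2
from scipy.spatial.transform import Rotation as R
from workcell import env
def cam(name):
    s=env.get_state(); img,d=env.read_camera(name); m=env.camera_model(name)
    f=192/np.tan(np.radians(m['fovy'])/2)
    if name=='wrist':
        q=np.array(s['orientation']); T=np.eye(4); T[:3,:3]=R.from_quat(q[[1,2,3,0]]).as_matrix(); T[:3,3]=s['tcp_pos']
        T=T@np.array(m['T_tool_cam'])
    else:
        r=cv2.Rodrigues(np.array(m['rvec'],float))[0]; T=np.eye(4); T[:3,:3]=r.T; T[:3,3]=-r.T@np.array(m['tvec']).ravel()
    v,u=np.mgrid[:384,:512]
    P=np.stack([(u-m['cx'])/f*d,(v-m['cy'])/f*d,d],-1)
    W=P@T[:3,:3].T+T[:3,3]; W[d==0]=np.nan
    return img,W
E
python3 - <<'E'
from h import *
out=[]
for c in ['scene','side']:
    img,W=cam(c); out.append(img)
    for n in ['failed_print','good_print','plate','lifter','rest_pad','basket','resin_bottle','wax_jar','brush']:
        for o in env.outline_of(c,n)[:3]:
            p=W[o['mask']]; p=p[~np.isnan(p[:,0])]
            if len(p)==0: continue
            print(c,n,round(o['conf'],2),np.round(o['xy']),np.round(np.median(p,0),3),np.round(np.percentile(p,2,0),3),np.round(np.percentile(p,98,0),3))
    np.save(c+'.npy',W)
    cv2.imwrite(f'pics/{c}0.png',img)
print(env.get_state()['clock'],env.get_state()['orientation'])
E
```

```text
pics
scene failed_print 0.82 [224. 224.] [ 0.617 -0.07   0.024] [ 0.582 -0.106  0.013] [ 0.662 -0.017  0.029]
scene good_print 0.85 [281. 251.] [0.659 0.093 0.024] [0.616 0.047 0.02 ] [0.701 0.136 0.029]
scene plate 0.77 [254. 243.] [0.663 0.011 0.009] [ 0.552 -0.142  0.002] [0.735 0.162 0.018]
scene lifter 0.74 [155. 198.] [ 0.562 -0.313  0.014] [ 0.443 -0.352  0.007] [ 0.636 -0.293  0.062]
scene lifter 0.71 [213. 146.] [ 0.269 -0.223  0.006] [ 0.164 -0.313 -0.001] [ 0.34  -0.153  0.056]
scene rest_pad 0.7 [159. 196.] [ 0.538 -0.309  0.007] [ 0.426 -0.388  0.002] [ 0.653 -0.257  0.011]
scene basket 0.77 [394. 237.] [0.579 0.357 0.046] [ 0.413  0.229 -0.001] [0.673 0.423 0.072]
scene resin_bottle 0.67 [338. 282.] [0.776 0.236 0.108] [0.727 0.208 0.001] [0.792 0.273 0.171]
scene wax_jar 0.81 [144. 251.] [ 0.769 -0.257  0.073] [ 0.73  -0.296  0.005] [ 0.791 -0.234  0.088]
scene brush 0.92 [238. 288.] [ 0.787 -0.003  0.018] [ 0.764 -0.095  0.005] [0.817 0.053 0.023]
side failed_print 0.79 [292. 214.] [ 0.615 -0.083  0.023] [ 0.58  -0.11   0.008] [ 0.662 -0.019  0.028]
side failed_print 
[... 506 characters left out ...]
022] [ 0.439 -0.354  0.007] [ 0.635 -0.298  0.062]
side rest_pad 0.76 [290. 295.] [ 0.517 -0.339  0.006] [ 0.417 -0.393  0.001] [ 0.651 -0.265  0.009]
side basket 0.79 [252. 147.] [0.579 0.27  0.026] [ 0.443  0.209 -0.002] [0.668 0.415 0.071]
side resin_bottle 0.61 [306. 137.] [0.75  0.218 0.082] [0.725 0.204 0.005] [0.785 0.249 0.169]
side resin_bottle 0.57 [301. 275.] [ 0.541 -0.318  0.017] [ 0.439 -0.354  0.005] [ 0.635 -0.287  0.062]
side wax_jar 0.93 [378. 243.] [ 0.743 -0.291  0.058] [ 0.72  -0.306  0.003] [ 0.782 -0.244  0.087]
side brush 0.82 [345. 192.] [ 0.779 -0.02   0.017] [ 0.758 -0.101  0.   ] [0.814 0.049 0.022]
1.0 [1.02156695e-05 1.75477703e-01 9.84483404e-01 6.13767138e-05]
```

View pics/scene0.png

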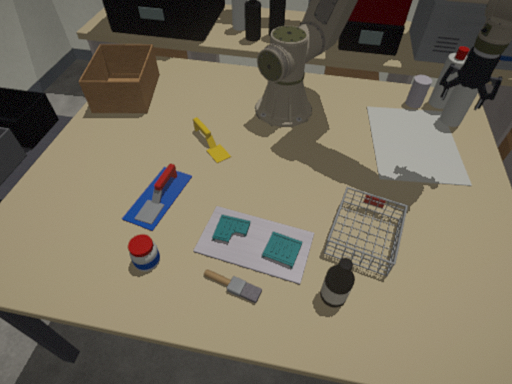

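View pics/side0.png

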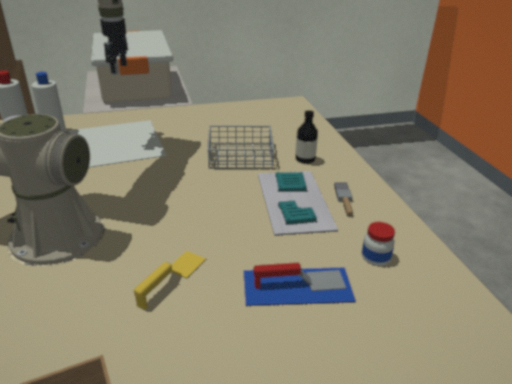

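```bash
python3 - <<'E'
from h import *
def rect(n,p): 
    r=cv2.minAreaRect(p.astype(np.float32)*1000); print(n,len(p),'c',np.round(r[0]),'size',np.round(r[1]),'ang',round(r[2],1))
for c in ['scene','side']:
    W=np.load(c+'.npy'); img=cv2.imread(f'pics/{c}0.png'); hsv=cv2.cvtColor(img,cv2.COLOR_BGR2HSV)
    x,y,z=W[...,0],W[...,1],W[...,2]
    reg=(x>.40)&(x<.68)&(y>-.42)&(y<-.23)
    h=reg&(z>.045)&(z<.07); rect(c+' handle',W[h][:,:2])
    b=reg&(z>.0055)&(z<.016)&(hsv[...,1]<80); rect(c+' blade',W[b][:,:2])
    pad=reg&(z>.003)&(z<.009)&(hsv[...,1]>90); rect(c+' pad',W[pad][:,:2])
    # prints
    for n,r in [('F',(-.13,.01)),('G',(.02,.18))]:
        m=(x>.54)&(x<.74)&(y>r[0])&(y<r[1])&(z>.0165)&(z<.04)&(hsv[...,1]>60); rect(c+' '+n,W[m][:,:2]); 
    m=(x>.38)&(x<.70)&(y>.2)&(y<.47)&(z>.06)&(z<.08)&(np.hypot(x-.76,y-.235)>.05); rect(c+' bask',W[m][:,:2])
    m=(x>.5)&(x<.76)&(y>-.18)&(y<.2)&(z>.005)&(z<.0115); rect(c+' plate',W[m][:,:2])
E
```

```text
scene handle 237 c [ 488. -309.] size [ 24. 105.] ang 81.4
scene blade 494 c [ 523. -325.] size [239. 182.] ang 1.9
scene pad 1052 c [ 536. -321.] size [109. 238.] ang 78.8
scene F 599 c [624. -61.] size [88. 83.] ang 87.0
scene G 831 c [658.  92.] size [88. 83.] ang 78.4
scene bask 563 c [555. 316.] size [181. 213.] ang 77.5
scene plate 3804 c [627.  15.] size [247. 360.] ang 2.3
side handle 526 c [ 488. -311.] size [ 24. 105.] ang 80.2
side blade 683 c [ 534. -324.] size [112. 239.] ang 78.9
side pad 2389 c [ 534. -324.] size [111. 236.] ang 78.5
side F 515 c [623. -65.] size [90. 85.] ang 85.4
side G 438 c [656.  88.] size [91. 81.] ang 77.6
side bask 351 c [555. 316.] size [193. 211.] ang 77.3
side plate 2378 c [663.   7.] size [316. 215.] ang 82.8
```

The scene picture shows the failed print at about (232,229), with its notch facing the good print at (283,250). The red lifter is on the blue pad at (158,195), with the blade pointing away from the robot. The basket is at (368,230). The side view agrees. The yellow look-alike at (212,140) is to be left alone.

```bash
a='python3 -m pendant'
python3 -m pendant '[{"travel":[-0.93,-0.515,0],"rot":[0,0,0],"fingers":1},{"travel":[-0.93,-0.515,0],"rot":[0,0,0],"fingers":1},{"travel":[-0.93,-0.515,0],"rot":[0,0,0],"fingers":1}]'
python3 -m pendant '[{"travel":[-0.93,-0.515,0],"rot":[0,0,0],"fingers":1},{"travel":[-0.93,-0.515,0],"rot":[0,0,0],"fingers":1},{"travel":[-0.93,-0.515,0],"rot":[0,0,0],"fingers":1}]'
python3 -m pendant '[{"travel":[-0.93,-0.515,0],"rot":[0,0,0],"fingers":1},{"travel":[-0.93,-0.515,0],"rot":[0,0,0],"fingers":1},{"travel":[-0.93,-0.515,0],"rot":[0,0,0],"fingers":1}]'
```

```text
clock: 1.3
tcp_pos: [0.2834, 0.441, 0.2503]
orientation: [0.0, 0.176, 0.984, -0.0]
wrist_force: [0.5, -0.2, 0.3]
finger_gap: 0.0855
grip_force: 0.0
clock: 1.6
tcp_pos: [0.3672, 0.3442, 0.2505]
orientation: [0.0, 0.177, 0.984, -0.0]
wrist_force: [0.0, 0.8, -0.0]
finger_gap: 0.0853
grip_force: 0.0
clock: 1.9
tcp_pos: [0.4509, 0.2474, 0.2505]
orientation: [0.001, 0.177, 0.984, -0.0]
wrist_force: [0.5, 0.9, -0.9]
finger_gap: 0.0853
grip_force: 0.0
```

```bash
python3 -m pendant '[{"travel":[-0.38,-0.85,0],"rot":[0,0,0],"fingers":1},{"travel":[-0.38,-0.85,0],"rot":[0,0,0],"fingers":1},{"travel":[-0.38,-0.85,0],"rot":[0,0,0],"fingers":1}]' >/dev/null
python3 -m pendant '[{"travel":[-0.38,-0.85,0],"rot":[0,0,0],"fingers":1},{"travel":[-0.38,-0.85,0],"rot":[0,0,0],"fingers":1},{"travel":[-0.38,-0.85,0],"rot":[0,0,0],"fingers":1}]' >/dev/null
python3 -m pendant '[{"travel":[-0.38,-0.85,0],"rot":[0,0,0],"fingers":1},{"travel":[-0.38,-0.85,0],"rot":[0,0,0],"fingers":1},{"travel":[-0.38,-0.85,0],"rot":[0,0,0],"fingers":1}]' >/dev/null
python3 -m pendant '[{"travel":[-0.38,-0.85,0],"rot":[0,0,0],"fingers":1},{"travel":[-0.38,-0.85,0],"rot":[0,0,0],"fingers":1},{"travel":[-0.38,-0.85,0],"rot":[0,0,0],"fingers":1}]' >/dev/null
python3 -m pendant '[{"travel":[-0.38,-0.85,0],"rot":[0,0,-0.178],"fingers":1},{"travel":[-0.38,-0.85,0],"rot":[0,0,-0.178],"fingers":1},{"travel":[-0.38,-0.85,0],"rot":[0,0,-0.178],"fingers":1},{"travel":[-0.38,-0.85,0],"rot":[0,0,-0.178],"fingers":1}]'
python3 - <<'E'
from h import *
img,W=cam('wrist'); cv2.imwrite('pics/w1.png',img)
hsv=cv2.cvtColor(img,cv2.COLOR_BGR2HSV); z=W[...,2];y=W[...,1]
for n,m in [('handle',(z>.045)&(z<.07)&(y<-.2)),('pad',(z>.003)&(z<.009)&(hsv[...,1]>120)),('bladeneck',(z>.006)&(z<.05)&(hsv[...,1]<90)&(y<-.25))]:
    if m.sum()<5: print(n,'none'); continue
    r=cv2.minAreaRect(W[m][:,:2].astype(np.float32)*1000); print(n,m.sum(),np.round(r[0],1),np.round(r[1],1),round(r[2],1),np.round(W[m].max(0),3))
s=env.get_state();print(s['joint_pos'],s['tcp_pos'],s['orientation'])
E
```

```text
clock: 3.5
tcp_pos: [0.4869, -0.3081, 0.2496]
orientation: [-0.0, 0.084, 0.996, 0.001]
wrist_force: [-0.3, 0.4, -0.1]
finger_gap: 0.0857
grip_force: 0.0
handle 2090 [ 598.5 -292.9] [324.   62.8] 10.7 [ 0.752 -0.233  0.07 ]
pad 8813 [ 487.3 -167.3] [440.7 360. ] 87.2 [0.678 0.044 0.009]
bladeneck 2096 [ 584.7 -323.1] [338.8 135. ] 2.1 [ 0.754 -0.25   0.05 ]
[-7.02045262e-01  3.15087544e-01  4.72903831e-02  1.30471419e+00
  9.39403807e-04 -5.34839419e-01] [ 0.48671739 -0.3065376   0.24973592] [-4.26367875e-04  8.35059276e-02  9.96506801e-01  8.79861304e-04]
```

View pics/w1.png

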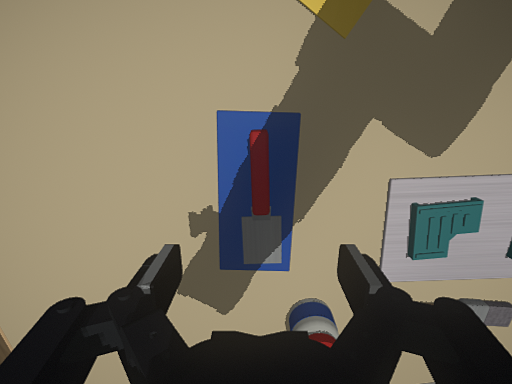

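The wrist view shows the red handle at (260,172) and the blade at (262,240), almost parallel to the tool. The failed print is at (445,228). I'll refine both positions from this view while descending.

```bash
python3 - <<'E'
from h import *
img,W=cam('wrist')
hsv=cv2.cvtColor(img,cv2.COLOR_BGR2HSV); z=W[...,2]
v,u=np.mgrid[:384,:512]
def rep(n,m):
    r=cv2.minAreaRect(W[m][:,:2].astype(np.float32)*1000); print(n,m.sum(),np.round(r[0],1),np.round(r[1],1),round(r[2],1),np.round(np.nanmedian(W[m],0),4))
reg=(u>200)&(u<310)&(v>100)&(v<275)
rep('handle',reg&(z>.045)&(z<.07)); rep('pad',reg&(hsv[...,1]>150)&(hsv[...,0]>100)&(hsv[...,0]<130)&(z<.01))
rep('blade',reg&(hsv[...,1]<90)&(z<.0125)&(u>235)&(u<287)&(v>220))
rep('F',(u>400)&(u<490)&(v>180)&(v<290)&(hsv[...,1]>110)&(hsv[...,0]>75)&(hsv[...,0]<100)&(z>.017)&(z<.04))
E
```

```text
handle 1531 [ 488.1 -307.4] [ 22.  103.9] 82.0 [ 0.4831 -0.3069  0.059 ]
pad 6528 [ 534.9 -320.8] [107.8 237.8] 78.7 [ 0.4909 -0.323   0.0055]
blade 1870 [ 617.4 -325.2] [80.1 98.3] 80.9 [ 0.6075 -0.3247  0.0083]
F 2534 [622.8 -60.4] [90.1 85.7] 85.8 [ 0.6128 -0.0686  0.0228]
```

```bash
python3 -m pendant '[{"travel":[-0.03,0,0.8],"rot":[0,0,-0.027],"fingers":1},{"travel":[-0.03,0,0.8],"rot":[0,0,-0.027],"fingers":1},{"travel":[-0.03,0,0.8],"rot":[0,0,-0.027],"fingers":1}]' >/dev/null
python3 -m pendant '[{"travel":[0,0,0.4],"rot":[0,0,0],"fingers":1},{"travel":[0,0,0.7],"rot":[0,0,0],"fingers":1},{"travel":[0,0,0.88],"rot":[0,0,0],"fingers":1},{"travel":[0,0,0.88],"rot":[0,0,0],"fingers":1}]'
python3 -m pendant '[{"travel":[0,0,0],"rot":[0,0,0],"fingers":-0.3},{"travel":[0,0,0],"rot":[0,0,0],"fingers":-0.6},{"travel":[0,0,0],"rot":[0,0,0],"fingers":-1},{"travel":[0,0,0],"rot":[0,0,0],"fingers":-1},{"travel":[0,0,0],"rot":[0,0,0],"fingers":-1},{"travel":[0,0,0],"rot":[0,0,0],"fingers":-1},{"travel":[0,0,0],"rot":[0,0,0],"fingers":-1},{"travel":[0,0,0],"rot":[0,0,0],"fingers":-1}]' 90
```

```text
clock: 4.3
tcp_pos: [0.4893, -0.3056, 0.0478]
orientation: [-0.002, 0.068, 0.998, 0.001]
wrist_force: [-0.1, 0.1, 0.2]
finger_gap: 0.0852
grip_force: 0.0
clock: 5.1
tcp_pos: [0.4908, -0.3087, 0.0502]
orientation: [0.001, 0.069, 0.998, -0.001]
wrist_force: [-0.2, 0.7, 6.5]
finger_gap: 0.0212
grip_force: 89.0
```

```bash
python3 -m pendant '[{"travel":[0,0,-0.2],"rot":[0,0,0],"fingers":-1},{"travel":[0,0,-0.5],"rot":[0,0,0],"fingers":-1},{"travel":[0,0,-0.83],"rot":[0,0,0],"fingers":-1}]' 
python3 -m pendant '[{"travel":[0.16,0.34,0],"rot":[0,0,0],"fingers":-1},{"travel":[0.32,0.69,0],"rot":[0,0,0],"fingers":-1}]' >/dev/null
python3 -m pendant '[{"travel":[0.16,0.34,0],"rot":[0,0,0],"fingers":-1},{"travel":[0.32,0.69,0],"rot":[0,0,0],"fingers":-1}]' >/dev/null
python3 -m pendant '[{"travel":[0.16,0.34,0],"rot":[0,0,-0.03],"fingers":-1},{"travel":[0.28,0.6,0],"rot":[0,0,-0.062],"fingers":-1},{"travel":[0.32,0.69,0],"rot":[0,0,-0.062],"fingers":-1},{"travel":[0.32,0.69,0],"rot":[0,0,-0.062],"fingers":-1}]'
cat > lif.py <<'E'
from h import *
# lifter points in tool frame from each camera; lifter frame guess: X=-tool x, Y=tool y, Z=-tool z, origin 43mm ahead
def look(c,tag=None):
    s=env.get_state(); img,W=cam(c)
    if tag: cv2.imwrite(f'pics/{tag}.png',img)
    q=np.array(s['orientation']); Rt=R.from_quat(q[[1,2,3,0]]).as_matrix()
    L=(W-np.array(s['tcp_pos']))@Rt*np.array([-1,1,-1])+np.array([0,0,.042])
    return img,W,L
E
python3 - <<'E'
from lif import *
for c in ['scene','side']:
    img,W,L=look(c)
    m=(L[...,0]>.085)&(L[...,0]<.17)&(abs(L[...,1])<.045)&(abs(L[...,2])<.025)
    p=L[m]; 
    if len(p)<10: print(c,'none'); continue
    A=np.c_[p[:,:2],np.ones(len(p))]; k=np.linalg.lstsq(A,p[:,2],rcond=None)[0]
    r=cv2.minAreaRect(p[:,:2].astype(np.float32)*1000)
    print(c,len(p),'topplane slopes',np.round(k[:2],3),'z at x=.075,.15',np.round([k[2]+.075*k[0],k[2]+.15*k[0]],4),np.round(r[0],1),np.round(r[1],1),round(r[2],1),np.round(p.max(0),4),np.round(p.min(0),4))
s=env.get_state();print(s['clock'],s['tcp_pos'],s['orientation'],np.round(s['joint_pos'],2))
E
```

```text
clock: 5.4
tcp_pos: [0.489, -0.3073, 0.1482]
orientation: [-0.001, 0.069, 0.998, 0.001]
wrist_force: [0.7, -0.1, -1.2]
finger_gap: 0.0205
grip_force: 88.1
clock: 6.2
tcp_pos: [0.4095, -0.0449, 0.1484]
orientation: [-0.0, 0.036, 0.999, 0.0]
wrist_force: [1.0, -0.9, -0.2]
finger_gap: 0.0209
grip_force: 88.5
scene 354 topplane slopes [-0.005 -0.005] z at x=.075,.15 [0.0016 0.0012] [117.8  -2. ] [58.1 64.6] 90.0 [0.1501 0.027  0.0053] [ 0.0855 -0.031  -0.003 ]
side 321 topplane slopes [-0.005 -0.002] z at x=.075,.15 [0.0008 0.0004] [117.9  -2.8] [64.8 63.3] 0.5 [0.1502 0.0289 0.0036] [ 0.0855 -0.0345 -0.0039]
6.3 [ 0.41098471 -0.04674097  0.14858029] [ 6.13577088e-04  3.66586985e-02  9.99327584e-01 -3.77904341e-04] [-0.31  0.06 -0.52  0.98 -0.   -0.23]
```

```bash
python3 -m pendant '[{"travel":[0,0.01,0.3],"rot":[0,0,0],"fingers":-1},{"travel":[0,0.01,0.6],"rot":[0,0,0],"fingers":-1},{"travel":[0,0.01,0.78],"rot":[0,0,0],"fingers":-1},{"travel":[0,0.01,0.78],"rot":[0,0,0],"fingers":-1},{"travel":[0,0.01,0.78],"rot":[0,0,0],"fingers":-1}]' 
python3 - <<'E'
from lif import *
for c in ['scene','side']:
    img,W,L=look(c,'d_'+c)
    hsv=cv2.cvtColor(img,cv2.COLOR_BGR2HSV)
    X,Y,Z=L[...,0],L[...,1],L[...,2]
    m=(X>.085)&(X<.148)&(abs(Y)<.026)&(abs(Z)<.02)
    print(c,'blade',m.sum(),np.round(np.nanmedian(L[m],0),4),'world z',np.round(np.median(W[m][:,2]),4), np.polyfit(X[m],W[m][:,2],1))
    t=(hsv[...,0]>75)&(hsv[...,0]<100)&(hsv[...,1]>100)&(W[...,2]>.0165)&(W[...,2]<.04)&(W[...,1]<.01)&(W[...,1]>-.14)&(W[...,0]>.55)&(W[...,0]<.7)
    r=cv2.minAreaRect(L[t][:,:2].astype(np.float32)*1000); print('F in lifter',t.sum(),np.round(r[0],1),np.round(r[1],1),round(r[2],1))
    p=(W[...,0]>.585)&(W[...,0]<.7)&(W[...,1]<-.115)&(W[...,1]>-.135)&(W[...,2]<.02); print('plate z',np.round(np.median(W[p][:,2]),4))
    print('blade y extent',np.round(np.percentile(Y[(X>.1)&(X<.145)&(abs(Z)<.008)&(abs(Y)<.05)&(W[...,2]>.008)],[2,98]),4))
s=env.get_state();print(s['clock'],s['tcp_pos'],s['orientation'])
a=cv2.imread('pics/d_scene.png')[170:290,150:330]; b=cv2.imread('pics/d_side.png')[150:270,200:380]
cv2.imwrite('pics/d.png',cv2.resize(np.hstack([a,b]),(800,266),interpolation=cv2.INTER_CUBIC))
E
```

```text
clock: 6.8
tcp_pos: [0.4108, -0.046, 0.0548]
orientation: [-0.0, 0.038, 0.999, 0.0]
wrist_force: [0.2, 0.3, -0.9]
finger_gap: 0.0208
grip_force: 88.6
scene blade 290 [0.1191 0.0005 0.0025] world z 0.0153 [-0.01468451  0.01660965]
F in lifter 575 [213.8   0.9] [83.5 87.6] 0.6
plate z 0.0089
blade y extent [-0.037   0.0275]
side blade 317 [ 0.1142 -0.007   0.0017] world z 0.0152 [0.04016889 0.00816159]
F in lifter 455 [210.1  -3.9] [79.5 89.9] 1.1
plate z 0.0081
blade y extent [-0.0352  0.0302]
6.9 [ 0.41155055 -0.0458525   0.05577501] [ 8.81126915e-04  3.71489421e-02  9.99309320e-01 -2.51162913e-04]
```

View pics/d.png

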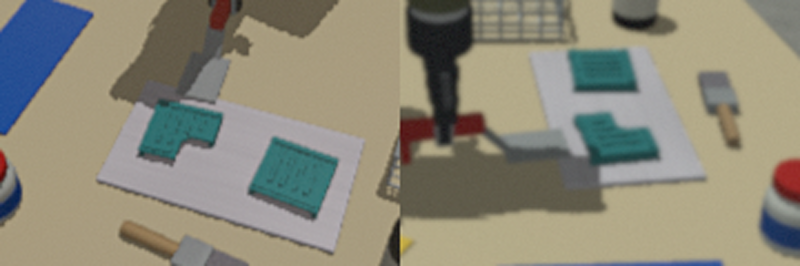

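```bash
python3 -m pendant '[{"travel":[0,0,0.01],"rot":[0,0,0],"fingers":-1},{"travel":[-0.1,0,0.01],"rot":[0,0,0],"fingers":-1},{"travel":[-0.2,0,0.01],"rot":[0,0,0],"fingers":-1},{"travel":[-0.3,0,0.01],"rot":[0,0,0],"fingers":-1},{"travel":[-0.4,0,0.01],"rot":[0,0,0],"fingers":-1},{"travel":[-0.4,0,0.01],"rot":[0,0,0],"fingers":-1}]' 
python3 - <<'E'
from lif import *
for c in ['scene','side']:
    img,W,L=look(c,'e_'+c)
    hsv=cv2.cvtColor(img,cv2.COLOR_BGR2HSV)
    t=(hsv[...,0]>75)&(hsv[...,0]<100)&(hsv[...,1]>100)&(W[...,2]>.0165)&(W[...,2]<.04)&(W[...,1]<.01)&(W[...,1]>-.14)&(W[...,0]>.55)&(W[...,0]<.75)
    r=cv2.minAreaRect(L[t][:,:2].astype(np.float32)*1000); print('F in lifter',t.sum(),np.round(r[0],1),np.round(r[1],1),round(r[2],1)); print(np.round(np.nanpercentile(W[t],[2,50,98],axis=0),4))
a=cv2.imread('pics/e_scene.png')[170:290,150:330]; b=cv2.imread('pics/e_side.png')[150:270,200:380]
cv2.imwrite('pics/e.png',cv2.resize(np.hstack([a,b]),(800,266),interpolation=cv2.INTER_CUBIC))
E
```

```text
clock: 7.5
tcp_pos: [0.4609, -0.0489, 0.0537]
orientation: [0.001, 0.036, 0.999, -0.0]
wrist_force: [-0.2, 0.8, -1.0]
finger_gap: 0.0205
grip_force: 88.6
F in lifter 540 [164.3   0.3] [85.2 82.4] 88.2
[[ 0.587  -0.1031  0.0199]
 [ 0.6198 -0.0664  0.0244]
 [ 0.6619 -0.018   0.029 ]]
F in lifter 457 [162.8  -6.3] [80.4 88.6] 0.7
[[ 0.5824 -0.1093  0.0179]
 [ 0.6134 -0.0817  0.0238]
 [ 0.6564 -0.0263  0.0283]]
```

View pics/e.png

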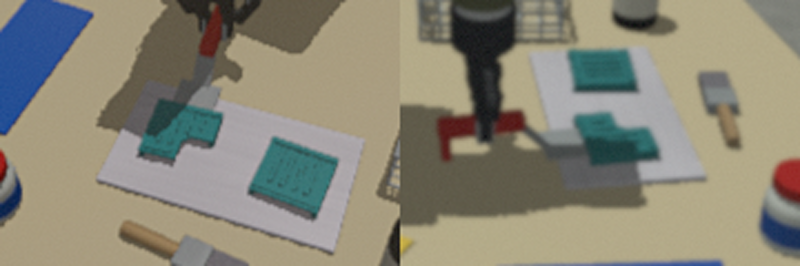

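The blade is in the tunnel and the print hasn't moved: near edge at (160,130) in the left half of the picture, (580,140) in the right. Next I'll push fully in, then lift with the nose slightly up.

```bash
python3 -m pendant '[{"travel":[-0.1,0,0],"rot":[0,0,0],"fingers":-1},{"travel":[-0.2,0,0],"rot":[0,0,0],"fingers":-1},{"travel":[-0.3,0,0],"rot":[0,0,0],"fingers":-1},{"travel":[-0.36,0,0],"rot":[0,0,0],"fingers":-1},{"travel":[-0.36,0,0],"rot":[0,0,0],"fingers":-1}]' 120
python3 -m pendant '[{"travel":[0,0,-0.03],"rot":[0,0,0],"fingers":-1},{"travel":[0,0,-0.06],"rot":[0,0,0],"fingers":-1},{"travel":[0,0,-0.1],"rot":[0,-0.03,0],"fingers":-1},{"travel":[0,0,-0.15],"rot":[0,-0.06,0],"fingers":-1},{"travel":[0,0,-0.2],"rot":[0,-0.09,0],"fingers":-1},{"travel":[0,0,-0.25],"rot":[0,-0.12,0],"fingers":-1},{"travel":[0,0,-0.3],"rot":[0,-0.13,0],"fingers":-1},{"travel":[0,0,-0.35],"rot":[0,-0.13,0],"fingers":-1}]' 
python3 - <<'E'
from lif import *
for c in ['scene','side']:
    img,W,L=look(c,'f_'+c)
    hsv=cv2.cvtColor(img,cv2.COLOR_BGR2HSV)
    t=(hsv[...,0]>75)&(hsv[...,0]<100)&(hsv[...,1]>100)&(W[...,1]<.01)&(W[...,1]>-.14)&(W[...,0]>.5)&(W[...,0]<.75)&(W[...,2]>.018)
    r=cv2.minAreaRect(L[t][:,:2].astype(np.float32)*1000); print('F in lifter',t.sum(),np.round(r[0],1),np.round(r[1],1),round(r[2],1)); print(np.round(np.nanpercentile(L[t],[2,50,98],axis=0),4))
a=cv2.imread('pics/f_scene.png')[150:290,150:330]; b=cv2.imread('pics/f_side.png')[130:270,200:380]
cv2.imwrite('pics/f.png',cv2.resize(np.hstack([a,b]),(800,311),interpolation=cv2.INTER_CUBIC))
s=env.get_state();print(s['clock'],s['tcp_pos'],s['orientation'],np.round(s['joint_pos'],2))
E
```

```text
clock: 8.1
tcp_pos: [0.5029, -0.0519, 0.0536]
orientation: [0.001, 0.036, 0.999, -0.0]
wrist_force: [-0.1, -0.1, -1.6]
finger_gap: 0.0203
grip_force: 118.6
clock: 8.9
tcp_pos: [0.5006, -0.0515, 0.0962]
orientation: [0.068, 0.037, 0.997, -0.003]
wrist_force: [-0.8, 0.1, -1.8]
finger_gap: 0.0202
grip_force: 118.9
F in lifter 531 [123.1  -0.7] [85.3 87.6] 0.5
[[ 0.0874 -0.0426  0.0039]
 [ 0.1221 -0.0062  0.0083]
 [ 0.1643  0.0418  0.0124]]
F in lifter 557 [121.5  -3.6] [79.7 95.2] 1.8
[[ 0.0836 -0.0487 -0.0014]
 [ 0.1148 -0.0216  0.0073]
 [ 0.1586  0.039   0.0118]]
9.0 [ 0.50210708 -0.05187007  0.09684496] [ 0.06911014  0.03653884  0.9969359  -0.0027407 ] [-0.28  0.19 -0.53  0.72  0.03 -0.2 ]
```

View pics/f.png

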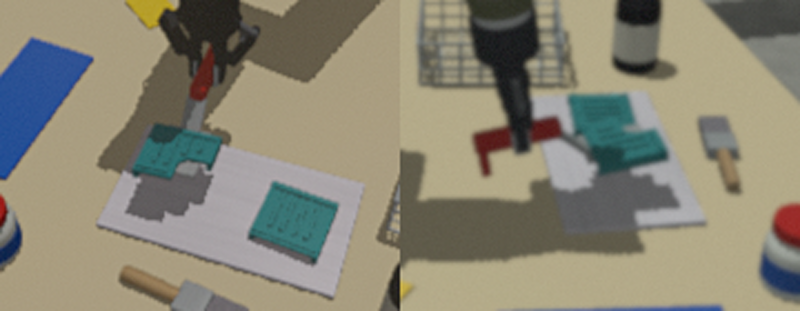

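```bash
cat > plan.py <<'E'
import sys
from h import *
def Rt(h,p): 
    L=R.from_euler('ZY',[h,p],degrees=True).as_matrix(); return L@np.diag([-1,1,-1])
def plan(wps,use_nominal=None):
    s=env.get_state(); q=np.array(s['orientation']); p=np.array(s['tcp_pos']); M=R.from_quat(q[[1,2,3,0]]).as_matrix()
    print('now',np.round(p,4),'heading/pitch/roll',np.round(R.from_matrix(M@np.diag([-1,1,-1])).as_euler('ZYX',degrees=True),1),'clock',s['clock'],np.round(s['joint_pos'],2))
    for x,y,z,h,pi in wps:
        T=Rt(h,pi); t=np.array([x,y,z])
        print(np.round(M.T@(t-p)/.12,3),np.round(R.from_matrix(M.T@T).as_rotvec()/np.radians(60),3)); p,M=t,T
if __name__=='__main__': plan(eval(sys.argv[1]))
E
python3 plan.py '[(.50,-.052,.21,-4.2,-8),(.482,.045,.235,2,-8),(.464,.12,.235,8,-8),(.446,.195,.235,14,-8),(.428,.27,.235,20,-8)]'
```

```text
now [ 0.5021 -0.0519  0.0968] heading/pitch/roll [-4.2 -7.9 -0. ] clock 9.0 [-0.28  0.19 -0.53  0.72  0.03 -0.2 ]
[-0.113 -0.003 -0.936] [-0.    -0.001  0.   ]
[ 0.178  0.795 -0.235] [-0.014  0.    -0.102]
[ 0.127  0.63  -0.018] [-0.014 -0.    -0.099]
[ 0.061  0.64  -0.009] [-0.014 -0.    -0.099]
[-0.006  0.643  0.001] [-0.014  0.    -0.099]
```

```bash
python3 -m pendant '[{"travel":[-0.02,0,-0.15],"rot":[0,0,0],"fingers":-1},{"travel":[-0.04,0,-0.35],"rot":[0,0,0],"fingers":-1},{"travel":[-0.07,0,-0.6],"rot":[0,0,0],"fingers":-1},{"travel":[-0.1,0,-0.8],"rot":[0,0,0],"fingers":-1},{"travel":[-0.11,0,-0.94],"rot":[0,0,0],"fingers":-1},{"travel":[-0.11,0,-0.94],"rot":[0,0,0],"fingers":-1}]' 
python3 -m pendant '[{"travel":[0.01,0.05,-0.02],"rot":[0,0,-0.01],"fingers":-1},{"travel":[0.03,0.15,-0.05],"rot":[0,0,-0.02],"fingers":-1},{"travel":[0.07,0.3,-0.09],"rot":[-0.005,0,-0.04],"fingers":-1},{"travel":[0.1,0.47,-0.14],"rot":[-0.008,0,-0.06],"fingers":-1},{"travel":[0.14,0.63,-0.19],"rot":[-0.01,0,-0.08],"fingers":-1},{"travel":[0.18,0.795,-0.235],"rot":[-0.014,0,-0.1],"fingers":-1}]' >/dev/null
python3 -m pendant '[{"travel":[0.03,0.16,0],"rot":[-0.003,0,-0.025],"fingers":-1},{"travel":[0.06,0.32,0],"rot":[-0.007,0,-0.05],"fingers":-1},{"travel":[0.09,0.48,0],"rot":[-0.01,0,-0.075],"fingers":-1},{"travel":[0.127,0.63,-0.018],"rot":[-0.014,0,-0.1],"fingers":-1}]' >/dev/null
python3 -m pendant '[{"travel":[0.015,0.16,0],"rot":[-0.003,0,-0.025],"fingers":-1},{"travel":[0.03,0.32,0],"rot":[-0.007,0,-0.05],"fingers":-1},{"travel":[0.045,0.48,0],"rot":[-0.01,0,-0.075],"fingers":-1},{"travel":[0.06,0.64,-0.01],"rot":[-0.014,0,-0.1],"fingers":-1}]' >/dev/null
python3 -m pendant '[{"travel":[0,0.16,0],"rot":[-0.003,0,-0.025],"fingers":-1},{"travel":[0,0.32,0],"rot":[-0.007,0,-0.05],"fingers":-1},{"travel":[0,0.46,0],"rot":[-0.01,0,-0.07],"fingers":-1},{"travel":[0,0.58,0],"rot":[-0.014,0,-0.09],"fingers":-1},{"travel":[0,0.643,0],"rot":[-0.014,0,-0.1],"fingers":-1},{"travel":[0,0.643,0],"rot":[-0.014,0,-0.1],"fingers":-1}]'
python3 - <<'E'
from lif import *
i,W,L=look('scene'); 
hsv=cv2.cvtColor(i,cv2.COLOR_BGR2HSV)
t=(hsv[...,0]>75)&(hsv[...,0]<100)&(hsv[...,1]>100)&(W[...,2]>.1)&(L[...,0]<.25)&(abs(L[...,1])<.12)
r=cv2.minAreaRect(L[t][:,:2].astype(np.float32)*1000); print('F in lifter',t.sum(),np.round(r[0],1),np.round(r[1],1),round(r[2],1))
j=cam('side')[0]
cv2.imwrite('pics/g.png',cv2.resize(np.hstack([i[100:300,250:450],j[30:230,160:360]]),(800,400)))
from plan import plan
plan([(.428,.27,.235,20,0),(.428,.27,.22,20,15),(.428,.27,.195,20,45)])
E
```

```text
clock: 9.6
tcp_pos: [0.501, -0.0519, 0.2116]
orientation: [0.07, 0.036, 0.997, -0.003]
wrist_force: [-0.4, -0.8, -2.0]
finger_gap: 0.0199
grip_force: 119.0
clock: 11.6
tcp_pos: [0.4259, 0.2714, 0.234]
orientation: [0.067, -0.175, 0.982, 0.012]
wrist_force: [-0.6, 0.1, -1.5]
finger_gap: 0.0201
grip_force: 118.9
F in lifter 633 [122.6  -2.8] [88.9 80.7] 89.3
now [0.4264 0.2704 0.2342] heading/pitch/roll [20.  -7.8  0.1] clock 11.7 [ 0.41  0.08 -0.3   1.06 -0.01  0.06]
[-0.012 -0.008 -0.005] [0.001 0.13  0.001]
[0.    0.    0.125] [0.   0.25 0.  ]
[-0.054  0.     0.201] [ 0.   0.5 -0. ]
```

View pics/g.png

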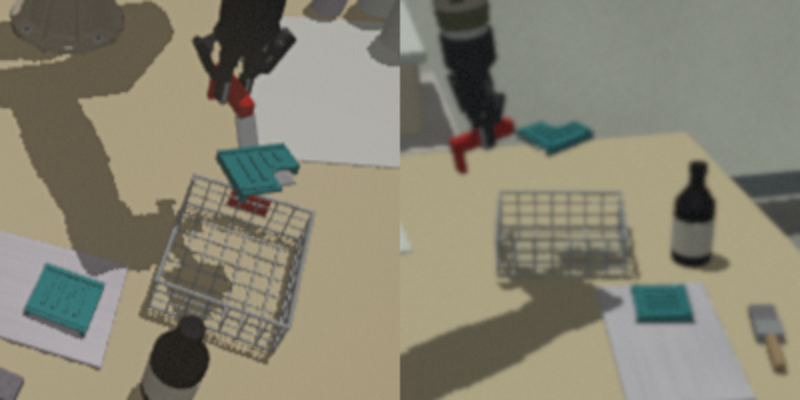

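```bash
python3 - <<'E'
from plan import *
c=np.array([.555,.316]); u=np.array([np.cos(np.radians(20)),np.sin(np.radians(20))])
w=[]
for p,tz in [(-8,.12),(-8,.1),(8,.095),(20,.08),(32,.065),(45,.06),(55,.065)]:
    L=R.from_euler('ZY',[20,p],degrees=True).apply([.15,0,-.044]); t=np.r_[c-.05*u,tz]-L; w.append((*t,20,p)); print(np.round(t,3),p)
plan(w)
E
```

```text
[0.363 0.246 0.143] -8
[0.363 0.246 0.123] -8
[0.374 0.25  0.159] 8
[0.39  0.256 0.173] 20
[0.41  0.263 0.182] 32
[0.438 0.273 0.197] 45
[0.461 0.282 0.213] 55
now [0.4264 0.2704 0.2342] heading/pitch/roll [20.  -7.8  0.1] clock 11.7 [ 0.41  0.08 -0.3   1.06 -0.01  0.06]
[ 0.666 -0.01   0.679] [ 0.001 -0.004  0.001]
[0.023 0.    0.165] [0. 0. 0.]
[-0.144  0.    -0.289] [-0.     0.267  0.   ]
[-0.121 -0.    -0.128] [ 0.   0.2 -0. ]
[-0.146  0.    -0.134] [ 0.   0.2 -0. ]
[-0.137 -0.    -0.236] [ 0.     0.217 -0.   ]
[-0.053  0.    -0.241] [-0.     0.167  0.   ]
```

```bash
python3 -m pendant '[{"travel":[0.07,0,0.08],"rot":[0,0,0],"fingers":-1},{"travel":[0.2,0,0.24],"rot":[0,0,0],"fingers":-1},{"travel":[0.36,0,0.44],"rot":[0,0,0],"fingers":-1},{"travel":[0.52,0,0.64],"rot":[0,0,0],"fingers":-1},{"travel":[0.63,0,0.77],"rot":[0,0,0],"fingers":-1},{"travel":[0.69,0,0.84],"rot":[0,0,0],"fingers":-1},{"travel":[0.69,0,0.84],"rot":[0,0,0],"fingers":-1}]' 
python3 -m pendant '[{"travel":[-0.05,0,-0.1],"rot":[0,0.09,0],"fingers":-1},{"travel":[-0.1,0,-0.19],"rot":[0,0.18,0],"fingers":-1},{"travel":[-0.144,0,-0.29],"rot":[0,0.267,0],"fingers":-1},{"travel":[-0.144,0,-0.29],"rot":[0,0.267,0],"fingers":-1}]'
python3 -m pendant '[{"travel":[-0.06,0,-0.065],"rot":[0,0.1,0],"fingers":-1},{"travel":[-0.12,0,-0.13],"rot":[0,0.2,0],"fingers":-1}]' >/dev/null
python3 -m pendant '[{"travel":[-0.07,0,-0.065],"rot":[0,0.1,0],"fingers":-1},{"travel":[-0.146,0,-0.134],"rot":[0,0.2,0],"fingers":-1},{"travel":[-0.146,0,-0.134],"rot":[0,0.2,0],"fingers":-1}]'
python3 - <<'E'
from lif import *
i=cam('scene')[0]; j=cam('side')[0]
cv2.imwrite('pics/k.png',cv2.resize(np.hstack([i[100:300,250:450],j[30:230,160:360]]),(800,400)))
from plan import plan
plan([])
E
```

```text
clock: 12.4
tcp_pos: [0.3611, 0.2463, 0.1224]
orientation: [0.066, -0.173, 0.983, 0.012]
wrist_force: [-0.5, 1.0, -2.5]
finger_gap: 0.0203
grip_force: 118.9
clock: 12.8
tcp_pos: [0.3791, 0.253, 0.1619]
orientation: [-0.068, -0.173, 0.982, -0.011]
wrist_force: [-0.3, 0.1, -2.4]
finger_gap: 0.0204
grip_force: 118.9
clock: 13.3
tcp_pos: [0.4129, 0.2651, 0.1773]
orientation: [-0.276, -0.167, 0.945, -0.048]
wrist_force: [0.4, 0.7, -2.8]
finger_gap: 0.0201
grip_force: 118.9
now [0.411  0.2648 0.1808] heading/pitch/roll [20.1 32.2  0.1] clock 13.4 [0.39 0.64 0.22 1.72 0.02 0.04]
```

View pics/k.png

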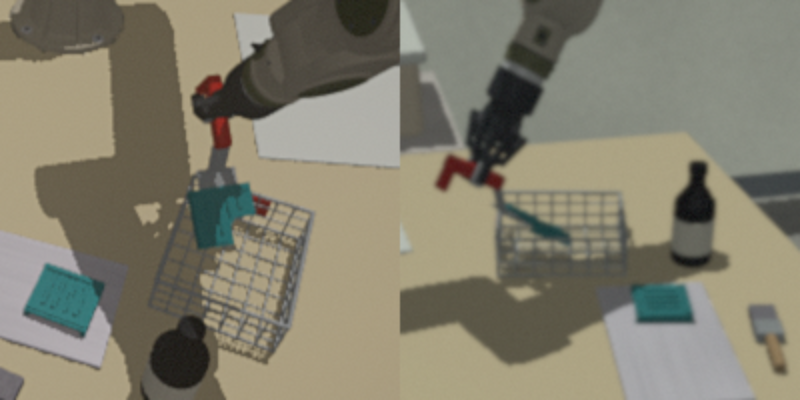

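The print is sliding down the blade over the near half of the basket, at (220,215) in the left half of the picture. I'll tilt further.

```bash
python3 -m pendant '[{"travel":[-0.07,0,-0.12],"rot":[0,0.11,0],"fingers":-1},{"travel":[-0.137,0,-0.236],"rot":[0,0.217,0],"fingers":-1},{"travel":[-0.137,0,-0.236],"rot":[0,0.217,0],"fingers":-1},{"travel":[-0.137,0,-0.236],"rot":[0,0.217,0],"fingers":-1},{"travel":[-0.137,0,-0.236],"rot":[0,0.217,0],"fingers":-1},{"travel":[-0.137,0,-0.236],"rot":[0,0.217,0],"fingers":-1}]' 
python3 - <<'E'
from lif import *
i,W=cam('scene'); j=cam('side')[0]
cv2.imwrite('pics/l.png',cv2.resize(np.hstack([i[100:300,250:450],j[30:230,160:360]]),(800,400)))
hsv=cv2.cvtColor(i,cv2.COLOR_BGR2HSV)
t=(hsv[...,0]>75)&(hsv[...,0]<100)&(hsv[...,1]>100)&(W[...,1]>.2)
print(t.sum(),np.round(np.nanpercentile(W[t],[2,50,98],axis=0),3))
from plan import plan
plan([])
E
```

```text
clock: 14.0
tcp_pos: [0.4368, 0.2746, 0.2013]
orientation: [-0.376, -0.161, 0.91, -0.066]
wrist_force: [-0.0, 0.1, -1.3]
finger_gap: 0.02
grip_force: 119.1
587 [[0.49  0.261 0.016]
 [0.53  0.301 0.021]
 [0.583 0.344 0.025]]
now [0.4369 0.2745 0.2009] heading/pitch/roll [20.1 44.9  0.1] clock 14.1 [0.39 0.87 0.58 2.06 0.03 0.03]
```

View pics/l.png

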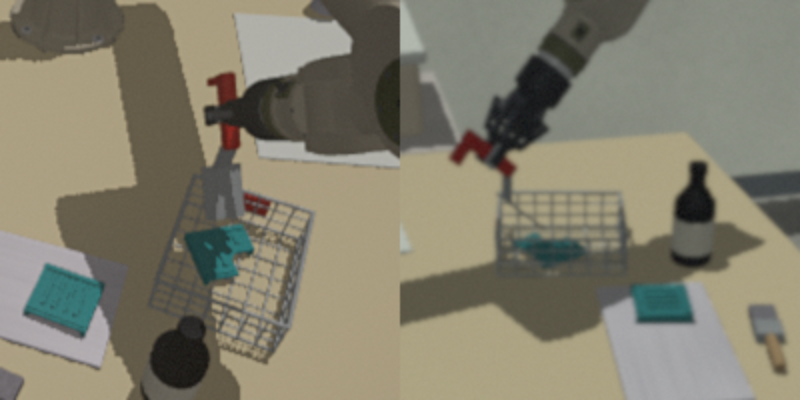

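```bash
python3 plan.py '[(.425,.27,.30,20,45),(.43,.22,.28,16,22),(.44,.14,.25,10,0),(.45,.03,.25,4,0),(.46,-.08,.25,-2,0),(.472,-.19,.25,-8,0),(.486,-.30,.23,-11.3,0),(.486,-.312,.13,-11.3,0)]'
```

```text
now [0.4369 0.2745 0.2009] heading/pitch/roll [20.1 44.9  0.1] clock 14.1 [0.39 0.87 0.58 2.06 0.03 0.03]
[ 0.658 -0.    -0.51 ] [0.    0.002 0.002]
[-0.045 -0.406  0.191] [-0.037 -0.383  0.056]
[ 0.002 -0.664  0.271] [-0.019 -0.366  0.099]
[ 0.077 -0.917  0.   ] [0.  0.  0.1]
[-0.019 -0.92   0.   ] [0.  0.  0.1]
[-0.132 -0.913  0.   ] [0.  0.  0.1]
[-0.243 -0.892  0.167] [0.    0.    0.055]
[-0.02  -0.098  0.833] [0. 0. 0.]
```

```bash
python3 -m pendant '[{"travel":[0.2,0,-0.15],"rot":[0,0,0],"fingers":-1},{"travel":[0.4,0,-0.3],"rot":[0,0,0],"fingers":-1},{"travel":[0.658,0,-0.51],"rot":[0,0,0],"fingers":-1},{"travel":[0.658,0,-0.51],"rot":[0,0,0],"fingers":-1}]' >/dev/null
python3 -m pendant '[{"travel":[-0.01,-0.14,0.06],"rot":[-0.012,-0.13,0.019],"fingers":-1},{"travel":[-0.03,-0.27,0.13],"rot":[-0.025,-0.26,0.037],"fingers":-1},{"travel":[-0.045,-0.406,0.19],"rot":[-0.037,-0.383,0.056],"fingers":-1},{"travel":[-0.045,-0.406,0.19],"rot":[-0.037,-0.383,0.056],"fingers":-1}]' >/dev/null
python3 -m pendant '[{"travel":[0,-0.22,0.09],"rot":[-0.006,-0.12,0.033],"fingers":-1},{"travel":[0,-0.44,0.18],"rot":[-0.012,-0.24,0.066],"fingers":-1},{"travel":[0,-0.664,0.27],"rot":[-0.019,-0.366,0.099],"fingers":-1},{"travel":[0,-0.664,0.27],"rot":[-0.019,-0.366,0.099],"fingers":-1}]'
python3 -m pendant '[{"travel":[0.025,-0.3,0],"rot":[0,0,0.033],"fingers":-1},{"travel":[0.05,-0.6,0],"rot":[0,0,0.066],"fingers":-1},{"travel":[0.077,-0.917,0],"rot":[0,0,0.1],"fingers":-1}]' >/dev/null
python3 -m pendant '[{"travel":[0,-0.3,0],"rot":[0,0,0.033],"fingers":-1},{"travel":[-0.01,-0.6,0],"rot":[0,0,0.066],"fingers":-1},{"travel":[-0.019,-0.92,0],"rot":[0,0,0.1],"fingers":-1}]' >/dev/null
python3 -m pendant '[{"travel":[-0.044,-0.3,0],"rot":[0,0,0.033],"fingers":-1},{"travel":[-0.088,-0.6,0],"rot":[0,0,0.066],"fingers":-1},{"travel":[-0.132,-0.913,0],"rot":[0,0,0.1],"fingers":-1}]' >/dev/null
python3 -m pendant '[{"travel":[-0.08,-0.3,0.05],"rot":[0,0,0.02],"fingers":-1},{"travel":[-0.16,-0.6,0.11],"rot":[0,0,0.04],"fingers":-1},{"travel":[-0.243,-0.892,0.167],"rot":[0,0,0.055],"fingers":-1},{"travel":[-0.243,-0.892,0.167],"rot":[0,0,0.055],"fingers":-1}]'
python3 plan.py '[(.486,-.312,.12,-11.3,0),(.486,-.312,.052,-11.3,0)]'
python3 - <<'E'
from lif import *
for c in ['scene','side']:
    img,W,L=look(c)
    m=(L[...,0]>.085)&(L[...,0]<.148)&(abs(L[...,1])<.025)&(abs(L[...,2])<.025); p=L[m]
    if len(p)>9: print(c,len(p),np.round(np.polyfit(p[:,0],p[:,2],1),4),np.round(np.polyfit(p[:,1],p[:,2],1),4))
E
```

```text
clock: 15.3
tcp_pos: [0.4343, 0.1377, 0.2444]
orientation: [-0.004, -0.086, 0.996, -0.0]
wrist_force: [-1.4, 0.1, -1.3]
finger_gap: 0.0203
grip_force: 119.0
clock: 16.6
tcp_pos: [0.4879, -0.3035, 0.2257]
orientation: [-0.003, 0.1, 0.995, -0.001]
wrist_force: [-1.1, 0.3, -1.7]
finger_gap: 0.0204
grip_force: 119.0
now [ 0.4879 -0.3035  0.2257] heading/pitch/roll [-11.5   0.3  -0.1] clock 16.6 [-0.69  0.32  0.    1.25 -0.   -0.49]
[-0.003 -0.071  0.881] [-0.002 -0.005 -0.003]
[0.    0.    0.567] [0. 0. 0.]
scene 325 [0.0151 0.001 ] [0.0021 0.0028]
side 426 [0.0136 0.0008] [-0.0028  0.0024]
```

```bash
python3 -m pendant '[{"travel":[0,-0.03,0.3],"rot":[0,-0.005,0],"fingers":-1},{"travel":[0,-0.07,0.6],"rot":[0,-0.005,0],"fingers":-1},{"travel":[0,-0.07,0.88],"rot":[0,-0.005,0],"fingers":-1},{"travel":[0,-0.07,0.88],"rot":[0,-0.005,0],"fingers":-1}]' >/dev/null
python3 -m pendant '[{"travel":[0,0,0.25],"rot":[0,0,0],"fingers":-1},{"travel":[0,0,0.42],"rot":[0,0,0],"fingers":-1},{"travel":[0,0,0.53],"rot":[0,0,0],"fingers":-1},{"travel":[0,0,0.565],"rot":[0,0,0],"fingers":-1},{"travel":[0,0,0.575],"rot":[0,0,0],"fingers":-1},{"travel":[0,0,0.575],"rot":[0,0,0],"fingers":-1}]'
```

```text
clock: 17.7
tcp_pos: [0.4861, -0.3085, 0.0536]
orientation: [0.001, 0.098, 0.995, -0.001]
wrist_force: [1.5, -0.2, -1.9]
finger_gap: 0.0201
grip_force: 119.0
```

```bash
python3 -m pendant '[{"travel":[0,-0.02,0.012],"rot":[0,0,0],"fingers":-1},{"travel":[0,-0.02,0.024],"rot":[0,0,0],"fingers":-1},{"travel":[0,-0.02,0.03],"rot":[0,0,0],"fingers":-1},{"travel":[0,-0.02,0.03],"rot":[0,0,0],"fingers":-1}]'
```

```text
clock: 18.1
tcp_pos: [0.4857, -0.3114, 0.0506]
orientation: [0.002, 0.098, 0.995, -0.002]
wrist_force: [-0.4, -0.1, 7.3]
finger_gap: 0.0201
grip_force: 120.6
```

Contact with the pad at 7 N. Now I'll release gently and retreat.

```bash
python3 -m pendant '[{"travel":[0,0,0],"rot":[0,0,0],"fingers":-0.3},{"travel":[0,0,0],"rot":[0,0,0],"fingers":0},{"travel":[0,0,0],"rot":[0,0,0],"fingers":0.5},{"travel":[0,0,0],"rot":[0,0,0],"fingers":1},{"travel":[0,0,0],"rot":[0,0,0],"fingers":1},{"travel":[0,0,0],"rot":[0,0,0],"fingers":1},{"travel":[0,0,0],"rot":[0,0,0],"fingers":1}]'
python3 -m pendant '[{"travel":[0,0,-0.2],"rot":[0,0,0],"fingers":1},{"travel":[0,0,-0.5],"rot":[0,0,0],"fingers":1},{"travel":[0,0,-0.9],"rot":[0,0,0],"fingers":1},{"travel":[0,0,-0.9],"rot":[0,0,0],"fingers":1}]'
python3 -m pendant '[{"travel":[0.2,0,-0.4],"rot":[0,0,0],"fingers":1},{"travel":[0.4,0,-0.8],"rot":[0,0,0],"fingers":1},{"travel":[0.4,0,-0.8],"rot":[0,0,0],"fingers":1}]'
python3 - <<'E'
from h import *
ims=[]
for c in ['scene','side']:
    img,W=cam(c); ims.append(img); x,y,z=np.moveaxis(W,-1,0); hsv=cv2.cvtColor(img,cv2.COLOR_BGR2HSV)
    reg=(x>.40)&(x<.68)&(y>-.42)&(y<-.23); sat=(hsv[...,0]>75)&(hsv[...,0]<100)&(hsv[...,1]>100)
    for n,m in [('handle',reg&(z>.045)&(z<.07)),('blade',reg&(hsv[...,1]<80)&(z<.02)&(x>.56)&(x<.65)),('G',sat&(y>.02)&(y<.18)&(z>.0165)&(z<.04)),('F',sat&(y>.2))]:
        r=cv2.minAreaRect(W[m][:,:2].astype(np.float32)*1000); print(c,n,np.round(r[0]),np.round(r[1]),round(r[2],1),np.round(np.median(W[m],0),3))
cv2.imwrite('pics/z.png',cv2.resize(np.hstack([ims[0][130:310,110:420],ims[1][100:310,150:400][:180]]),None,fx=1.4,fy=1.4))
E
```

```text
clock: 18.8
tcp_pos: [0.4848, -0.3104, 0.0487]
orientation: [0.0, 0.098, 0.995, -0.001]
wrist_force: [-0.2, 0.2, 0.0]
finger_gap: 0.0853
grip_force: 0.0
clock: 19.2
tcp_pos: [0.4879, -0.3128, 0.1636]
orientation: [0.005, 0.098, 0.995, -0.004]
wrist_force: [1.9, -1.6, -0.8]
finger_gap: 0.0855
grip_force: 0.0
clock: 19.5
tcp_pos: [0.4377, -0.3017, 0.2582]
orientation: [0.003, 0.099, 0.995, -0.003]
wrist_force: [0.8, -1.4, -0.3]
finger_gap: 0.0852
grip_force: 0.0
scene handle [ 484. -312.] [ 24. 107.] 77.9 [ 0.488 -0.309  0.059]
scene blade [ 605. -325.] [190.  90.] 90.0 [ 0.605 -0.318  0.002]
scene G [659.  93.] [86. 84.] 78.3 [0.661 0.093 0.024]
scene F [ 29. 357.] [ 198. 1117.] 89.7 [0.529 0.302 0.021]
side handle [ 483. -315.] [ 26. 105.] 78.7 [ 0.481 -0.318  0.058]
side blade [ 605. -325.] [190.  90.] 90.0 [ 0.601 -0.336  0.002]
side G [655.  86.] [89. 79.] 81.0 [0.654 0.078 0.024]
side F [524. 276.] [87. 79.] 89.1 [0.524 0.285 0.02 ]
```

View pics/z.png

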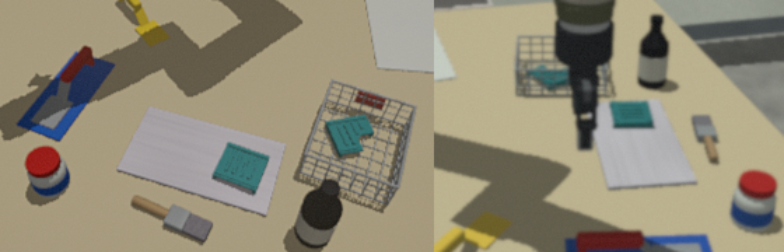

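The failed print lies in the basket at (350,135). The lifter lies flat along its pad, and the good print, bottle, jar and brush are where they were.

```bash
python3 -c "
from workcell import env
print(env.hand_in())"
```

```text
the job is handed in; nothing more can be done
None
```

I tipped the failed print into the reject basket, laid the lifter back flat along its pad, and handed the job in at about 20 s; no verdict came back. In the last pictures the good print, bottle, jar and brush had not moved.

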